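# Lock the carry handle onto the lazy susan

### The arm

A 6-joint arm with a two-finger parallel gripper is mounted at the origin on the work surface. World frame = base frame: x ahead of the robot, y to its left, z up, the work surface at z = 0. Lengths are in m, angles in rad, forces in N, time in s.
With the tool pointing down it reaches from about 0.375 to 0.9 m from the base axis. Payload 3.1 kg.
Tool frame: the origin (TCP) lies between the finger pads, 19 mm behind the fingertips; this is the grasp point; z points along the fingers, y is the line along which they close (so a half turn about z gives the same grasp; the last joint's range is limited). The gripper opens to 85 mm and grips with 20 to 120 N. Pads are 22 mm wide; open, the fingers measure 114 mm over their backs; the gripper's body (76 mm by 85 mm) begins 54 mm behind the grasp point. The pads swing forward as they close: fully open they stand 13 mm farther back than shut.
Start: joints at [-1.47, 0.527, 1.433, -0, 1.181, -0.178], TCP at [0.173, -0.601, 0.25] pointing down, gripper open.
Joint ranges: [-3.08, 3.08], [-0.75, 2.2], [0.22, 2.44], [-1.43, 4.57], [0, 2.65], [-2.85, 2.85]. Speed limits (rad/s): [2.79, 2.79, 3.14, 3.14, 3.14, 3.14].

### API

Orientations are given as a unit quaternion [x, y, z, w].
In Python, from station import manip gives the robot as it stands.
- The arm moves only by the tool drive_tool, never from a script. Its argument "plan" is a list of rows, each a list of 7 numbers: the shift along the tool's x, y, z in m, then the turn, a rotation vector about the tool's x, y, z in degrees, then the opening, from -1 (shut) to 1 (fully open). In form: [[x, y, z, wx, wy, wz, gripper], ...]. A call has 1 to 10 rows; each row shifts and turns the commanded pose from where the row before left it, along the tool's axes as they then stand; what a row does not reach is not made up. A row lasts 1/10 s, in which the tool goes at most 50 mm and 8.59 degrees, less where a joint would pass 70% of its speed; a pose out of reach is approached as far as the arm can. A call is refused whole if a number of a shift passes 0.05 or a number of a turn 8.59, either way. A call with a gripper value outside its range is refused whole. The fingers move at their own pace and stop on an object; "newtons" is the grip in N (left out, the last holds). Time passes only in rows, so rows that do not move let the fingers close. It gives the time, the measured TCP pose, the force, the opening and the grip force at its end, in the units of the state.
- manip.sense(): the state, without advancing time (a new reading comes with each control period).
- manip.snapshot(name): name is "scene" or "top"; returns a dict with "image" (420x560x3 uint8, red, green, blue), "z_map" (420x560 float32, m along the optical axis (not along the pixel's ray), 0 where there is no reading), "fov_y" (degrees; the focal length in pixels is half the picture's height over the tangent of half this angle, whatever the lens; pixels are square), "cx", "cy" (the principal point, pixels), "k1" (the pictures are not rectified: a ray, as slopes to the right and down, at radius r is drawn at 1 + k1 r^2 times it, then the intrinsics apply), "extrinsics" (4x4, takes a point from camera to world coordinates). Camera axes: x right, y up, looking along -z (the intrinsics and any distortion apply to the point x, -y, -z); pixel columns grow to the right and rows downward; lengths in m; the calibration is good to about 2 mm. A picture is of the moment at which its call begins.
- manip.sign_off(): hands the job in; it is judged then, once.
The state is a dict: "t": time; "q": joint angles; "qd": joint speeds; "tau": joint torques, N m; "tcp_pos": TCP position; "tool_rot": TCP orientation; "force": force on the tool from outside, world axes, zero at the start; "ft_torque": the same for the moment, N m; "finger_gap": opening from 0.0 (shut) to 1.0 (fully open); "gripper_force": force on a finger pad.
Only numpy, scipy, OpenCV 4.12 (cv2) and the standard library are available. Lean on these libraries where they do the work, as an engineer would, in place of code of your own. Each camera call takes 0.05 s, during which the arm holds its last target. There are 200 camera calls.

### The job

Put the carry handle back on the lazy susan: slide its tube down over the spindle in the middle of the turntable until it sits on the hub and, pressing only lightly, turn it until the spring button pops out through the hole. Then give it a short upward tug to make sure the button holds it, let it sit fully down again and let go. Never force it, and leave the jars and the other things where they stand.

Things in the scene. Friction and masses are not known exactly. Their poses are not given: they have to be found in the camera images.
- post: Carry handle of the lazy susan, standing upright on the shelf, 0.2 to 0.34 kg: aluminium tube (20 flats, 45 mm outside, 39 mm bore, wall 3 mm, open below) 124 mm long, a 6 mm black collar, then a pine cross grip 90 long, 26 wide, 34 high, 130 to 164 mm up. Origin: centre of the tube's lower end; z up the tube; the grip runs along y, fingers close on its 26 mm along x.
- hole (a point): Centre of the one hole in the tube's wall, for the spring button: on the tube's +x side, 21 mm from its axis, 34 mm above its lower end. The hole is 11.4 mm wide at the bore (14 mm outside) and reaches from 25 to 43 mm above the lower end. Axes as post. It starts facing world +x to within 0.9 rad.
- grip (a point): Point inside the pine cross grip of the carry handle, 154 mm above the tube's lower end (10 mm below the grip's top): a good place for the TCP. Axes as post.
- base: The lazy susan's round grey bearing base, 190 mm across, fixed; origin centre of its underside, z up, +x is world +x to within 0.3 rad. On it a wooden tray, 300 mm across, top 37 mm up, turns round a fixed grey hub 60 mm across, top 45 mm up, that carries the fixed spindle. The button stands out roughly along base +x: up to 0.7 rad to either side, not measured, to be seen or felt for.
- hub (a point): Centre of the hub's flat top, 45 mm above the shelf, on the spindle's axis: the tube's lower end rests on it when the handle is fully down. Axes as base.
- spindle_tip (a point): Tip of the fixed upright spindle, grey plastic, 37 mm diameter, 62 mm above the hub; its top 12 mm taper to 25 mm. The tube's bore has 1 mm of room all round.
- button (a joint): Spring button: 0 out, 0.0078 m fully in, 0.004 to 0.007 behind the tube's wall. 10.8 mm wide, 28 to 42 mm above the hub, reaching 25.5 mm from the axis; ramp on top, square below. Pushing the tube down (5 to 12 N) presses it in. It pops out if the hole faces it within about 0.12 rad and the tube is under 3 mm off the hub; then the tube turns about 0.12 rad each way and lifts 3 mm.
- jar1: A squat glass jar with black twist cap, 56 mm diameter, 56 mm high, standing on the tray; origin centre of its underside. A bystander.
- jar2: A second squat glass jar with black twist cap, 56 mm diameter, 56 mm high, standing on the tray; origin centre of its underside. A bystander.
- jar3: A third squat glass jar with black twist cap, 56 mm diameter, 56 mm high, standing on the tray; origin centre of its underside. A bystander.
- jar4: A fourth squat glass jar with black twist cap, 56 mm diameter, 56 mm high, standing on the tray; origin centre of its underside. A bystander.
- mortar: White ceramic mortar, 112 mm across, 64 mm high, its pestle leaning in it up to about 135 mm high; origin centre of its underside. A bystander on the shelf; it, the funnel and the carry handle may stand in one another's places.
- funnel: Small green plastic funnel standing on its mouth, 84 mm across, 85 mm high; origin centre of its mouth. A bystander.
- strainer: Steel tea strainer, bowl 72 mm across, 26 mm high, with a wire handle reaching 125 mm along its +y; origin centre of its underside. A bystander.

How it is judged:
By the outcome, as a careful person would: the job done as asked, in the order asked, and still so for the second after the job is handed in, with the robot touching nothing.
It also fails if it takes over 64 s, if anything falls off the work surface, if the arm or the gripper's body presses on something with over 40 N, if the wrist force passes 120 N, or if a joint passes its speed limit or range.

## Working session

There is one attempt and no reset: what is moved stays moved. The work goes in short steps, Python scripts to look and compute and a tool call to move; the robot and the scene stay as the last step left them, time stands still between calls to the robot, and variables do not carry over. Pictures are saved under pics/ and viewed, at most 10 in all, crops included, and the job is handed in when it is done.

Besides the shell and the picture viewer there is one more tool, called after "Call:" by a JSON object that holds its "op" and its "data". drive_tool: Moves the arm, as the interface text tells. Its arguments: {"type":"object","properties":{"plan":{"type":"array"},"newtons":{"type":"number"}},"required":["plan"]}

```bash
mkdir -p pics
cat > h.py <<'E'
import numpy as np, cv2
from station import manip
def snap(n,f=None):
    s=manip.snapshot(n)
    if f: cv2.imwrite('pics/'+f,s['image'][:,:,::-1])
    return s
def cloud(s):
    h,w=s['z_map'].shape; f=h/2/np.tan(np.radians(s['fov_y'])/2)
    K=np.array([[f,0,s['cx']],[0,f,s['cy']],[0,0,1.]])
    u,v=np.meshgrid(np.arange(w),np.arange(h))
    p=np.stack([u,v],-1).reshape(-1,1,2).astype(np.float64)
    n=cv2.undistortPoints(p,K,np.array([s['k1'],0,0,0,0.])).reshape(h,w,2)
    z=s['z_map'][...,None]
    c=np.concatenate([n[...,:1]*z,-n[...,1:]*z,-z],-1)
    E=s['extrinsics']; P=c@E[:3,:3].T+E[:3,3]
    P[s['z_map']==0]=np.nan
    d=np.concatenate([n[...,:1],-n[...,1:],-np.ones((h,w,1))],-1)@E[:3,:3].T
    return P,d,E[:3,3]
E
python3 - <<'E'
from h import *
print(manip.sense())
for n in('scene','top'):
    s=snap(n,n+'0.png'); np.savez(n+'0.npz',**s)
    print(n,s['fov_y'],s['cx'],s['cy'],s['k1'],s['extrinsics'].round(3).tolist())
E
```

```text
{'t': 0.0, 'q': array([-1.46947953e+00,  5.28441287e-01,  1.43389672e+00,  2.19157274e-05,
        1.18140650e+00, -1.78496197e-01]), 'qd': array([ 2.91559322e-05, -1.30682761e-03, -1.57478470e-03,  2.07879135e-03,
       -7.27037361e-04, -2.14185188e-03]), 'tau': array([-1.68073671e-03, -4.42357886e+01, -1.78029066e+01, -3.39102062e-04,
        8.68867995e-03, -7.35265502e-06]), 'tcp_pos': array([ 0.17257685, -0.60000083,  0.24905064]), 'tool_rot': array([ 9.90229048e-01,  1.39446313e-01,  5.16347522e-05, -1.07473017e-03]), 'force': array([ 0.41357268, -0.53200904, -0.70045639]), 'ft_torque': array([ 0.0226974 , -0.00458437,  0.01519316]), 'gripper_force': 0.0, 'finger_gap': 1.0016109789227157}
scene 57.50771013055755 281.80708936697295 206.2790631796306 -0.0783961222788934 [[-0.606, -0.581, 0.543, 1.169], [0.795, -0.445, 0.412, 0.532], [0.002, 0.682, 0.732, 1.01], [0.0, 0.0, 0.0, 1.0]]
top 43.13902024295854 274.5526976605386 213.5797284251888 -0.0943003873476331 [[-0.006, 0.983, -0.182, 0.197], [-1.0, -0.003, 0.013, 0.015], [0.012, 0.182, 0.983, 1.726], [0.0, 0.0, 0.0, 1.0]]
```

View pics/scene0.png

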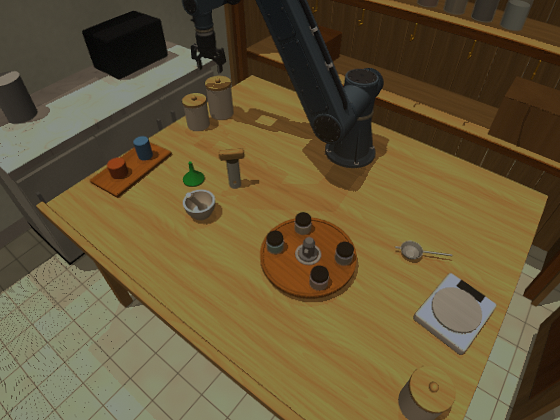

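View pics/top0.png

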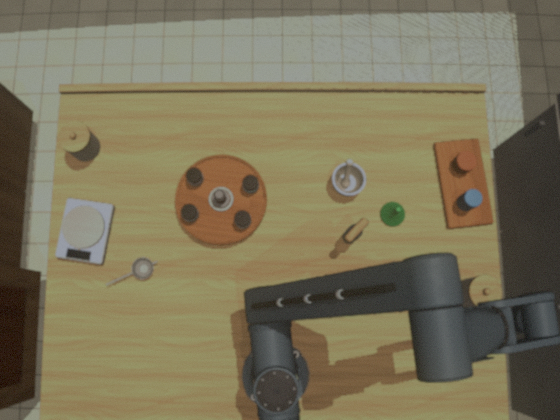

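The scene view shows the handle with its grip at (232,154) and tube at (234,175). The spindle is at (309,248) with four jars round it. In the top view the handle's grip is at (356,230), the spindle at (221,199), the mortar at (348,180) and the funnel at (393,214).

Run:
```python
from h import *
S={n:dict(np.load(n+'0.npz')) for n in('scene','top')}
C={n:cloud(S[n]) for n in S}
for n,(r,c,R,Cc) in dict(top=(210,335,250,380),scene=(140,210,195,255)).items():
    P=C[n][0][r:R,c:Cc]; m=(P[...,2]>0.155)&(P[...,2]<0.18)
    q=P[m]; print(n,'grip top n',len(q),'z',np.median(q[:,2]))
    box=cv2.minAreaRect((q[:,:2]*1000).astype(np.float32)); print(box)
    m=(P[...,2]>0.02)&(P[...,2]<0.12); q=P[m]; print(' tube pts',len(q),q.min(0),q.max(0), q.mean(0))
for n,(r,c,R,Cc) in dict(top=(185,205,212,236),scene=(225,290,270,330)).items():
    P=C[n][0][r:R,c:Cc]
    m=(P[...,2]>0.100)&(P[...,2]<0.115); q=P[m]; print(n,'tip',len(q),q.mean(0),q.min(0),q.max(0))
    m=(P[...,2]>0.055)&(P[...,2]<0.09); q=P[m]; print(n,'shaft',len(q),q.mean(0),q.min(0),q.max(0))
    for k in range(3): pass
    m=(P[...,2]>0.042)&(P[...,2]<0.049); q=P[m]; print(n,'hub',len(q),cv2.minEnclosingCircle((q[:,:2]*1000).astype(np.float32)) if len(q) else 0)
# tray circle & jars in both
for n in S:
    P=C[n][0]; m=(np.abs(P[...,2]-0.093)<0.006)&(P[...,0]>0.3)
    k,lab,st,ce=cv2.connectedComponentsWithStats(m.astype(np.uint8))
    for i in range(1,k):
        if st[i,4]>40: print(n,'93mm blob',ce[i].round(),st[i,4],P[lab==i].mean(0).round(4))
s=S['scene']['image'][:,:,::-1]
a=cv2.resize(s[140:200,200:260],(400,400),interpolation=cv2.INTER_CUBIC); b=cv2.resize(s[225:275,285:335],(400,400),interpolation=cv2.INTER_CUBIC)
cv2.imwrite('pics/crop1.png',np.hstack([a,b]))
```

```text
top grip top n 233 z 0.16218441789067883
((438.2799377441406, -250.9696044921875), (25.275775909423828, 87.94491577148438), 44.16278076171875)
 tube pts 30 [ 0.41566373 -0.26016202  0.0251611 ] [ 0.44934982 -0.22713489  0.11824999] [ 0.43224809 -0.2382562   0.06873039]
scene grip top n 143 z 0.16299426702743347
((439.0800476074219, -247.35899353027344), (32.75714874267578, 84.97441101074219), 45.40289306640625)
 tube pts 255 [ 0.42383088 -0.26353237  0.02009357] [ 0.57317691 -0.22232128  0.11984452] [ 0.45505763 -0.23621169  0.07161289]
top tip 75 [0.55950905 0.1686199  0.1052414 ] [0.54477317 0.15524797 0.1000191 ] [0.57710922 0.18360171 0.11241278]
top shaft 34 [0.55024176 0.16544679 0.07254869] [0.54127886 0.15047513 0.05507197] [0.58682117 0.1845018  0.08963305]
top hub 147 ((560.5867309570312, 168.3285369873047), 64.03521728515625)
scene tip 72 [0.5647435  0.17332258 0.10641006] [0.54943824 0.15907137 0.10006155] [0.5780137  0.18666997 0.11222001]
scene shaft 186 [0.53707626 0.14096616 0.0715937 ] [0.48193698 0.07979645 0.05500164] [0.61632512 0.24596134 0.08986447]
scene hub 185 ((528.0826416015625, 159.6281280517578), 80.22098541259766)
scene 93mm blob [45. 67.] 125 [ 0.4459 -1.597   0.0932]
scene 93mm blob [ 17. 105.] 77 [ 0.7246 -1.3474  0.093 ]
scene 93mm blob [140. 142.] 93 [ 0.5554 -0.632   0.0956]
scene 93mm blob [303. 218.] 169 [0.4908 0.0997 0.0932]
scene 93mm blob [274. 237.] 185 [0.6062 0.075  0.0933]
scene 93mm blob [308. 246.] 42 [0.572  0.1778 0.0941]
scene 93mm blob [345. 249.] 200 [0.5128 0.2687 0.093 ]
scene 93mm blob [319. 273.] 225 [0.6305 0.255  0.0928]
scene 93mm blob [418. 407.] 65 [0.7953 0.6333 0.0934]
top 93mm blob [193. 174.] 166 [0.6272 0.2514 0.0925]
top 93mm blob [250. 182.] 177 [0.6015 0.0715 0.0928]
top 93mm blob [473. 198.] 158 [ 0.5484 -0.6399  0.0952]
top 93mm blob [188. 211.] 188 [0.5073 0.2649 0.0924]
top 93mm blob [242. 218.] 177 [0.4866 0.0959 0.0925]
```

View pics/crop1.png

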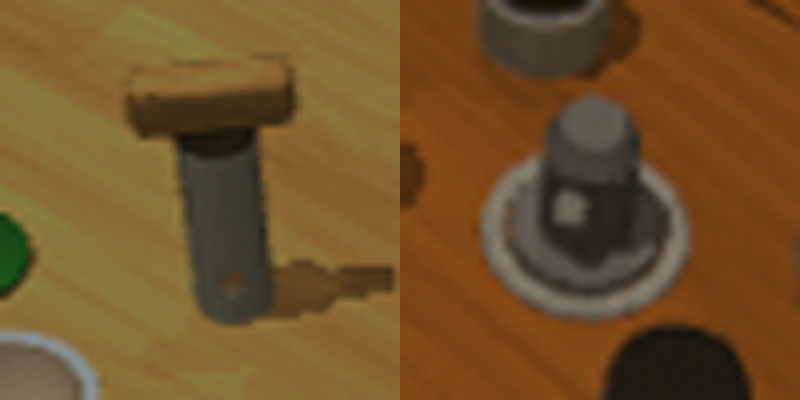

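The left crop shows the hole facing the camera, at about (234.9,182) in the full picture. The right crop shows the button as a light square left of the spindle axis, at about (306.2,251.2).

```bash
cat >> h.py <<'E'
def ontoz(s,u,v,z):
    _,d,o=cloud(s); u0,v0=int(round(u)),int(round(v))
    dd=cv2.remap(d.astype(np.float32),np.float32([[u]]),np.float32([[v]]),cv2.INTER_LINEAR)[0,0]
    return o+dd*(z-o[2])/dd[2]
E
python3 - <<'E'
from h import *
S={n:dict(np.load(n+'0.npz')) for n in('scene','top')}
C={n:cloud(S[n]) for n in S}
for n,(r,c,R,Cc) in dict(top=(210,335,250,380),scene=(140,210,195,255)).items():
    P=C[n][0][r:R,c:Cc]; q=P[np.abs(P[...,2]-.164)<.004]; print(n,'grip',cv2.minAreaRect((q[:,:2]*1000).astype(np.float32)),len(q))
for n,(r,c,R,Cc) in dict(top=(185,205,212,236),scene=(225,290,270,330)).items():
    P=C[n][0][r:R,c:Cc]; q=P[np.abs(P[...,2]-.107)<.003]; print(n,'tip',len(q),q.mean(0),cv2.minEnclosingCircle((q[:,:2]*1000).astype(np.float32)))
# tray circle via orange mask -> contour -> plane z=.037
for n,(cu,cv_) in dict(top=(221,199),scene=(308,256)).items():
    im=S[n]['image']; P,d,o=C[n]
    m=((np.abs(P[...,2]-.037)<.006)&(np.hypot(P[...,0]-.56,P[...,1]-.17)<.2)).astype(np.uint8)
    c=max(cv2.findContours(m,0,1)[0],key=cv2.contourArea); 
    pts=np.array([ (o+d[v,u]*(.037-o[2])/d[v,u][2])[:2] for u,v in c[:,0]])*1000
    h=cv2.convexHull(pts.astype(np.float32)); print(n,'tray',cv2.fitEllipse(h))
s=S['scene']
_,d,o=C['scene']
tip=ontoz(s,309.4,240.6,.107); print('tip ray',tip)
b0=ontoz(s,306.25,251.25,.08); dd=(o-b0)/np.linalg.norm(o-b0)
for cx,cy in [(tip[0],tip[1]),(.562,.171),(.5645,.1725)]:
    # ray-cyl r=.025
    p=b0[:2]-[cx,cy]; A=dd[:2]@dd[:2];B=2*p@dd[:2];Q=p@p-.0250**2; t=(-B+np.sqrt(B*B-4*A*Q))/2/A
    h=b0+t*dd; print('button',h,np.degrees(np.arctan2(h[1]-cy,h[0]-cx)))
P=C['top'][0]; m=(P[...,0]>.1)&(P[...,0]<.8)&(P[...,1]<-.4)&(P[...,1]>-.75)&(P[...,2]>.1)&(P[...,2]<.4); print(P[m][:,:].min(0),P[m].max(0))
E
```

```text
top grip ((438.5382995605469, -249.68663024902344), (23.245756149291992, 84.79054260253906), 44.01009750366211) 155
scene grip ((440.8728942871094, -245.3629913330078), (25.837509155273438, 84.09066772460938), 42.76395797729492) 107
top tip 39 [0.56050569 0.16877275 0.10673068] ((559.3342895507812, 168.1811981201172), 14.604159355163574)
scene tip 52 [0.56324641 0.17260147 0.10685597] ((561.1998291015625, 171.94288635253906), 14.891816139221191)
top tray ((560.4354858398438, 169.38172912597656), (299.3983154296875, 302.02142333984375), 105.5104751586914)
scene tray ((560.4651489257812, 169.928955078125), (301.4068908691406, 306.37811279296875), 114.14579010009766)
tip ray [0.56081818 0.17314765 0.107     ]
button [0.58491965 0.17978985 0.08524553] 15.407843613072648
button [0.58531338 0.18002698 0.08586849] 21.166488005440744
button [0.5878116  0.18153156 0.08982119] 21.177755287564153
[ 0.20648968 -0.6943176   0.10000819] [ 0.57572014 -0.58812513  0.15893843]
```

Call:
{"op": "drive_tool", "data": {"plan": [[0.04,0,0,0,0,0,1],[0.04,0,0,0,0,0,1]]}}

```text
t: 0.3
tcp_pos: [0.2492, -0.5786, 0.2494]
tool_rot: [0.99, 0.138, 0.0, -0.001]
force: [1.6, 0.0, 0.2]
finger_gap: 1.0
gripper_force: 0.0
```

Call:
{"op": "drive_tool", "data": {"plan": [[0.0342,-0.0332,0,0,0,0,1],[0.0342,-0.0332,0,0,0,0,1],[0.0342,-0.0332,0,0,0,0,1],[0.0342,-0.0332,0,0,0,0,1],[0.0342,-0.0332,0,0,0,0,1],[0.0342,-0.0332,0,0,0,0,1],[0.0342,-0.0332,0,0,0,0,1],[0.0342,-0.0332,0,0,0,0,1],[0,0,0,0,0,-8.4,1],[0,0,0,0,0,-8.4,1]]}}

```text
t: 1.3
tcp_pos: [0.4397, -0.2456, 0.2498]
tool_rot: [0.958, 0.287, -0.0, -0.0]
force: [-0.8, -1.3, 0.5]
finger_gap: 0.997
gripper_force: 0.0
```

Call:
{"op": "drive_tool", "data": {"plan": [[0,0,0,0,0,-8.4,1],[0,0,0,0,0,-8.4,1],[0,0,0,0,0,-8.4,1],[0,0,0,0,0,-8.4,1],[0,0,0,0,0,-8.4,1],[0,0,0,0,0,-8.4,1],[0,0,0,0,0,-8.4,1],[0,0,0,0,0,-8.4,1],[0,0,0,0,0,-8.4,1],[0,0,0,0,0,-8.4,1]]}}

```text
t: 2.3
tcp_pos: [0.4389, -0.2475, 0.2497]
tool_rot: [0.521, 0.853, 0.0, -0.0]
force: [0.0, 0.1, 0.4]
finger_gap: 0.998
gripper_force: 0.0
```

Call:
{"op": "drive_tool", "data": {"plan": [[0,0,0,0,0,-8.4,1],[0,0,0,0,0,-8.4,1],[0,0,0,0,0,0,1],[0,0,0,0,0,0,1]]}}

```text
t: 2.7
tcp_pos: [0.439, -0.2476, 0.2498]
tool_rot: [0.395, 0.919, 0.0, -0.0]
force: [0.3, 0.5, -0.0]
finger_gap: 1.003
gripper_force: 0.0
```

```bash
cat >> h.py <<'E'
from scipy.spatial.transform import Rotation as Ro
def st():
    s=manip.sense(); R=Ro.from_quat(s['tool_rot']).as_matrix()
    print('t %.2f'%s['t'],'tcp',s['tcp_pos'].round(4),'yang %.2f'%np.degrees(np.arctan2(R[1,1],R[0,1])),'zax',R[:,2].round(4),'F',s['force'].round(2),'M',s['ft_torque'].round(3),'gap %.3f gf %.1f'%(s['finger_gap'],s['gripper_force']),'q',s['q'].round(2))
    return s,R
E
python3 - <<'E'
from h import *
s,R=st()
print((R.T@(np.array([.4395,-.248,.156])-s['tcp_pos'])).round(4))
E
```

```text
t 2.70 tcp [ 0.439  -0.2476  0.2498] yang 43.45 zax [-5.e-04  5.e-04 -1.e+00] F [ 0.27  0.46 -0.03] M [ 0.032  0.001 -0.01 ] gap 1.003 gf 0.0 q [-0.74  0.37  1.73  0.    1.04 -1.49]
[-0.0007  0.0001  0.0938]
```

Call:
{"op": "drive_tool", "data": {"plan": [[0,0,0.025,0,0,0,1],[0,0,0.03,0,0,0,0.6],[0,0,0.025,0,0,0,0.2],[0,0,0.014,0,0,0,0],[0,0,0,0,0,0,0],[0,0,0,0,0,0,-0.25]], "newtons": 40}}

```text
t: 3.3
tcp_pos: [0.4392, -0.2479, 0.1561]
tool_rot: [0.394, 0.919, 0.0, -0.0]
force: [-0.5, -0.6, -0.5]
finger_gap: 0.378
gripper_force: 0.0
```

Call:
{"op": "drive_tool", "data": {"plan": [[0,0,0,0,0,0,-0.4],[0,0,0,0,0,0,-1],[0,0,0,0,0,0,-1],[0,0,0,0,0,0,-1],[0,0,0,0,0,0,-1]], "newtons": 40}}

```text
t: 3.8
tcp_pos: [0.4396, -0.2481, 0.1567]
tool_rot: [0.394, 0.919, -0.0, 0.001]
force: [0.7, 0.1, 3.3]
finger_gap: 0.302
gripper_force: 43.0
```

Run:
```python
from h import *
s,R=st()
```

```text
t 3.80 tcp [ 0.4396 -0.2481  0.1567] yang 43.62 zax [ 0.0013 -0.0011 -1.    ] F [0.7  0.11 3.34] M [ 0.077  0.01  -0.031] gap 0.302 gf 43.0 q [-0.74  0.51  1.82  0.    0.81 -1.5 ]
```

Call:
{"op": "drive_tool", "data": {"plan": [[0,0,-0.02,0,0,0,-1],[0,0,-0.04,0,0,0,-1],[0,0,-0.04,0,0,0,-1],[0,0,-0.03,0,0,0,-1],[0.01,0.0164,0,0,0,0,-1],[0.0183,0.0314,0,0,0,0,-1],[0.0183,0.0314,0,0,0,0,-1],[0.0183,0.0314,0,0,0,0,-1],[0.0183,0.0314,0,0,0,0,-1],[0.0183,0.0314,0,0,0,0,-1]]}}

```text
t: 4.8
tcp_pos: [0.4942, -0.053, 0.2856]
tool_rot: [0.394, 0.919, -0.0, -0.001]
force: [1.2, -0.5, -2.8]
finger_gap: 0.299
gripper_force: 42.2
```

Call:
{"op": "drive_tool", "data": {"plan": [[0.0183,0.0314,0,0,0,0,-1],[0.0183,0.0314,0,0,0,0,-1],[0.0183,0.0314,0,0,0,0,-1],[0.0183,0.0314,0,0,0,0,-1],[0.0183,0.0314,0,0,0,0,-1],[0.0183,0.0314,0,0,0,0,-1],[0.008,0.0146,0,0,0,4,-1],[0,0,0,0,0,4,-1],[0,0,0,0,0,0,-1],[0,0,0,0,0,0,-1]]}}

```text
t: 5.8
tcp_pos: [0.5596, 0.1705, 0.2854]
tool_rot: [0.456, 0.89, -0.001, -0.001]
force: [-0.3, 0.9, -1.5]
finger_gap: 0.295
gripper_force: 42.3
```

Run:
```python
from h import *
s,R=st()
print((R.T@(np.array([.5607,.1703,.2865])-s['tcp_pos'])).round(4))
for n in('scene','top'):
    s=snap(n); np.savez(n+'1.npz',**s); im=s['image'][:,:,::-1]
    P,d,o=cloud(s)
    if n=='scene': a=im[170:290,250:370]
    else: b=im[150:250,170:270]
cv2.imwrite('pics/c2.png',np.hstack([cv2.resize(x,(400,400),interpolation=cv2.INTER_CUBIC) for x in(a,b)]))
```

```text
t 5.80 tcp [0.5596 0.1705 0.2854] yang 35.71 zax [-1.6e-03 -3.0e-04 -1.0e+00] F [-0.3   0.89 -1.51] M [ 0.043 -0.01   0.052] gap 0.295 gf 42.3 q [ 0.1   0.44  1.49 -0.    1.21 -0.52]
[-0.0008  0.0007 -0.0011]
```

View pics/c2.png

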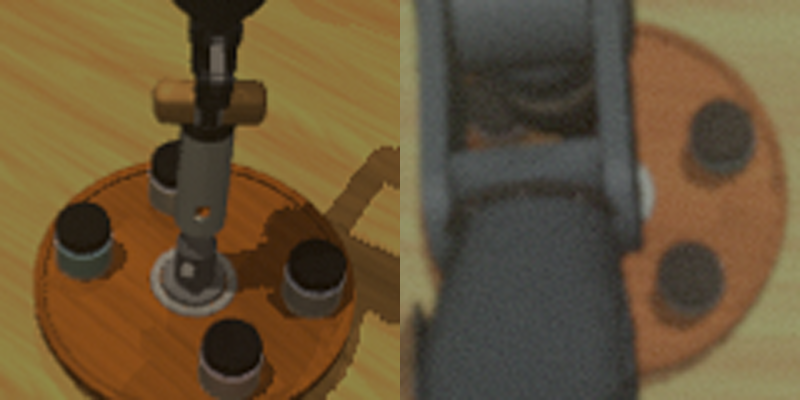

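The scene crop shows the tube hanging just above the spindle and in line with it to about 1–2 mm, with hole and button both towards the camera. The top view is blocked by the arm. I'll go down and feel for the spindle.

Call:
{"op": "drive_tool", "data": {"plan": [[-0.0008,0.0007,0.01,0,0,0,-1],[0,0,0.01,0,0,0,-1],[0,0,0.005,0,0,0,-1],[0,0,0.004,0,0,0,-1],[0,0,0.004,0,0,0,-1],[0,0,0,0,0,0,-1]]}}

```text
t: 6.5
tcp_pos: [0.561, 0.1704, 0.2523]
tool_rot: [0.457, 0.89, -0.0, -0.001]
force: [-0.3, -0.2, -1.5]
finger_gap: 0.297
gripper_force: 42.2
```

Run:
```python
from h import *
s,R=st(); print('Ftool',(R.T@s['force']).round(2))
```

```text
t 6.50 tcp [0.561  0.1704 0.2523] yang 35.63 zax [-1.3e-03 -1.0e-04 -1.0e+00] F [-0.34 -0.23 -1.51] M [ 0.002 -0.005 -0.006] gap 0.297 gf 42.2 q [ 0.1   0.47  1.53  0.    1.14 -0.52]
Ftool [ 0.   -0.41  1.51]
```

Call:
{"op": "drive_tool", "data": {"plan": [[0,0,0.002,0,0,0,-1],[0,0,0.002,0,0,0,-1],[0,0,0,0,0,0,-1]]}}

```text
t: 6.8
tcp_pos: [0.5612, 0.1705, 0.2489]
tool_rot: [0.457, 0.89, -0.0, -0.0]
force: [-0.5, -0.2, -2.4]
finger_gap: 0.294
gripper_force: 42.2
```

Run:
```python
from h import *
s,R=st(); print('Ftool',(R.T@s['force']).round(2))
```

```text
t 6.80 tcp [0.5612 0.1705 0.2489] yang 35.63 zax [-2.e-04 -0.e+00 -1.e+00] F [-0.45 -0.15 -2.43] M [-0.043 -0.002 -0.023] gap 0.294 gf 42.2 q [ 0.1   0.48  1.53  0.    1.13 -0.52]
Ftool [ 0.14 -0.46  2.43]
```

Call:
{"op": "drive_tool", "data": {"plan": [[0,0,0.002,0,0,0,-1],[0,0,0.002,0,0,0,-1],[0,0,0.002,0,0,0,-1],[0,0,0.002,0,0,0,-1],[0,0,0.002,0,0,0,-1]]}}

```text
t: 7.3
tcp_pos: [0.5623, 0.1707, 0.2397]
tool_rot: [0.457, 0.89, 0.001, 0.001]
force: [0.1, 0.9, 3.1]
finger_gap: 0.295
gripper_force: 42.9
```

Run:
```python
from h import *
s,R=st(); print('Ftool',(R.T@s['force']).round(2))
```

```text
t 7.30 tcp [0.5623 0.1707 0.2397] yang 35.62 zax [ 2.7e-03  7.0e-04 -1.0e+00] F [0.1  0.91 3.1 ] M [ 0.236 -0.088 -0.062] gap 0.295 gf 42.9 q [ 0.1   0.49  1.54  0.    1.11 -0.52]
Ftool [ 0.68  0.62 -3.1 ]
```

Call:
{"op": "drive_tool", "data": {"plan": [[0,0,0.002,0,0,0,-1],[0,0,0.002,0,0,0,-1],[0,0,0.002,0,0,0,-1],[0,0,0,0,0,0,-1]]}}

```text
t: 7.7
tcp_pos: [0.5621, 0.1707, 0.2335]
tool_rot: [0.457, 0.89, 0.001, 0.001]
force: [0.6, 1.9, 4.1]
finger_gap: 0.297
gripper_force: 42.9
```

Run:
```python
from h import *
s,R=st(); print('Ftool',(R.T@s['force']).round(2))
```

```text
t 7.70 tcp [0.5621 0.1707 0.2335] yang 35.62 zax [ 2.5e-03  6.0e-04 -1.0e+00] F [0.61 1.91 4.09] M [ 0.407 -0.489 -0.026] gap 0.297 gf 42.9 q [ 0.1   0.5   1.55  0.    1.1  -0.52]
Ftool [ 1.19  1.62 -4.09]
```

Call:
{"op": "drive_tool", "data": {"plan": [[0,0,0.003,0,0,0,-1],[0,0,0.003,0,0,0,-1],[0,0,0.003,0,0,0,-1],[0,0,0.003,0,0,0,-1],[0,0,0,0,0,0,-1]]}}

```text
t: 8.2
tcp_pos: [0.5618, 0.1706, 0.2201]
tool_rot: [0.457, 0.889, 0.0, 0.0]
force: [4.4, 3.4, -4.0]
finger_gap: 0.294
gripper_force: 42.3
```

Run:
```python
from h import *
s,R=st(); print('Ftool',(R.T@s['force']).round(2))
```

```text
t 8.20 tcp [0.5618 0.1706 0.2201] yang 35.62 zax [ 9.e-04  4.e-04 -1.e+00] F [ 4.36  3.43 -4.03] M [ 0.599 -1.158  0.008] gap 0.294 gf 42.3 q [ 0.1   0.51  1.56  0.    1.07 -0.52]
Ftool [0.25 5.54 4.04]
```

Call:
{"op": "drive_tool", "data": {"plan": [[0,0,0.003,0,0,0,-1],[0,0,0.003,0,0,0,-1],[0,0,0.003,0,0,0,-1],[0,0,0.003,0,0,0,-1],[0,0,0,0,0,0,-1]]}}

```text
t: 8.7
tcp_pos: [0.5613, 0.1704, 0.2084]
tool_rot: [0.457, 0.89, -0.0, -0.0]
force: [4.1, 2.2, -3.4]
finger_gap: 0.3
gripper_force: 42.3
```

Run:
```python
from h import *
s,R=st(); print('Ftool',(R.T@s['force']).round(2))
```

```text
t 8.70 tcp [0.5613 0.1704 0.2084] yang 35.63 zax [-3.e-04 -1.e-04 -1.e+00] F [ 4.05  2.2  -3.44] M [ 0.541 -1.247  0.028] gap 0.300 gf 42.3 q [ 0.1   0.53  1.57 -0.    1.04 -0.52]
Ftool [-0.58  4.58  3.44]
```

Call:
{"op": "drive_tool", "data": {"plan": [[0,0,0.002,0,0,0,-1],[0,0,0.002,0,0,0,-1],[0,0,0.001,0,0,0,-1],[0,0,0.001,0,0,0,-1],[0,0,0,0,0,0,-1]]}}

```text
t: 9.2
tcp_pos: [0.5613, 0.1703, 0.2029]
tool_rot: [0.457, 0.89, -0.0, 0.0]
force: [4.5, 0.8, -1.9]
finger_gap: 0.293
gripper_force: 42.6
```

Run:
```python
from h import *
s,R=st(); print('Ftool',(R.T@s['force']).round(2))
```

```text
t 9.20 tcp [0.5613 0.1703 0.2029] yang 35.64 zax [ 1.e-04 -3.e-04 -1.e+00] F [ 4.47  0.79 -1.91] M [ 0.313 -1.267  0.007] gap 0.293 gf 42.6 q [ 0.1   0.53  1.58 -0.    1.03 -0.52]
Ftool [-1.96  4.09  1.91]
```

Call:
{"op": "drive_tool", "data": {"plan": [[0,0,0.0005,0,0,0,-1],[0,0,0.0005,0,0,0,-1],[0,0,0,0,0,0,-1]]}}

```text
t: 9.5
tcp_pos: [0.5613, 0.1704, 0.202]
tool_rot: [0.457, 0.89, -0.0, 0.0]
force: [4.4, 1.2, -1.1]
finger_gap: 0.296
gripper_force: 42.6
```

Run:
```python
from h import *
s,R=st(); print('Ftool',(R.T@s['force']).round(2))
```

```text
t 9.50 tcp [0.5613 0.1704 0.202 ] yang 35.64 zax [ 1.e-04 -2.e-04 -1.e+00] F [ 4.39  1.17 -1.07] M [ 0.27  -1.308  0.023] gap 0.296 gf 42.6 q [ 0.1   0.53  1.58 -0.    1.03 -0.52]
Ftool [-1.61  4.25  1.07]
```

Call:
{"op": "drive_tool", "data": {"plan": [[0,0,0.0005,0,0,0,-1],[0,0,0.0005,0,0,0,-1],[0,0,0,0,0,0,-1]]}}

```text
t: 9.8
tcp_pos: [0.5616, 0.1704, 0.2018]
tool_rot: [0.457, 0.89, 0.0, 0.0]
force: [3.4, 1.1, 4.4]
finger_gap: 0.296
gripper_force: 43.1
```

Run:
```python
from h import *
s,R=st(); print('Ftool',(R.T@s['force']).round(2))
```

```text
t 9.80 tcp [0.5616 0.1704 0.2018] yang 35.64 zax [ 9.e-04 -1.e-04 -1.e+00] F [3.44 1.06 4.43] M [ 0.124 -0.958  0.037] gap 0.296 gf 43.1 q [ 0.1   0.53  1.58 -0.    1.03 -0.52]
Ftool [-1.15  3.41 -4.43]
```

Call:
{"op": "drive_tool", "data": {"plan": [[0,0,0,0,0,2,-1],[0,0,0,0,0,2,-1],[0,0,0,0,0,2,-1],[0,0,0,0,0,2,-1],[0,0,0,0,0,0,-1]]}}

```text
t: 10.3
tcp_pos: [0.5615, 0.1703, 0.2018]
tool_rot: [0.518, 0.855, -0.0, 0.0]
force: [3.4, 1.0, 4.5]
finger_gap: 0.294
gripper_force: 43.2
```

Run:
```python
from h import *
s,R=st(); print('Ftool',(R.T@s['force']).round(2))
```

```text
t 10.30 tcp [0.5615 0.1703 0.2018] yang 27.62 zax [ 7.e-04 -5.e-04 -1.e+00] F [3.42 1.   4.46] M [ 0.072 -0.902 -0.021] gap 0.294 gf 43.2 q [ 0.1   0.53  1.58 -0.    1.03 -0.38]
Ftool [-0.7   3.49 -4.46]
```

Call:
{"op": "drive_tool", "data": {"plan": [[0,0,0,0,0,2,-1],[0,0,0,0,0,2,-1],[0,0,0,0,0,0,-1]]}}

```text
t: 10.6
tcp_pos: [0.5614, 0.1702, 0.2018]
tool_rot: [0.547, 0.837, -0.0, 0.0]
force: [3.4, -0.5, 4.7]
finger_gap: 0.295
gripper_force: 43.2
```

Run:
```python
from h import *
s,R=st(); print('Ftool',(R.T@s['force']).round(2))
```

```text
t 10.60 tcp [0.5614 0.1702 0.2018] yang 23.62 zax [ 5.e-04 -6.e-04 -1.e+00] F [ 3.41 -0.46  4.67] M [-0.004 -0.869 -0.008] gap 0.295 gf 43.2 q [ 0.1   0.53  1.58 -0.    1.03 -0.31]
Ftool [-1.79  2.94 -4.67]
```

Call:
{"op": "drive_tool", "data": {"plan": [[0,0,0,0,0,2,-1],[0,0,0,0,0,2,-1],[0,0,0,0,0,0,-1]]}}

```text
t: 10.9
tcp_pos: [0.5612, 0.1701, 0.2018]
tool_rot: [0.576, 0.817, -0.0, 0.0]
force: [2.9, -0.2, 5.6]
finger_gap: 0.298
gripper_force: 43.2
```

Run:
```python
from h import *
s,R=st(); print('Ftool',(R.T@s['force']).round(2))
```

```text
t 10.90 tcp [0.5612 0.1701 0.2018] yang 19.59 zax [-1.e-04 -8.e-04 -1.e+00] F [ 2.85 -0.17  5.61] M [-0.027 -0.895 -0.183] gap 0.298 gf 43.2 q [ 0.1   0.53  1.58 -0.    1.03 -0.24]
Ftool [-1.12  2.63 -5.61]
```

Call:
{"op": "drive_tool", "data": {"plan": [[0,0,0,0,0,2,-1],[0,0,0,0,0,2,-1],[0,0,0,0,0,0,-1]]}}

```text
t: 11.2
tcp_pos: [0.5604, 0.1703, 0.2018]
tool_rot: [0.605, 0.797, -0.001, -0.001]
force: [2.0, -0.3, 6.3]
finger_gap: 0.298
gripper_force: 43.4
```

Run:
```python
from h import *
s,R=st(); print('Ftool',(R.T@s['force']).round(2))
```

```text
t 11.20 tcp [0.5604 0.1703 0.2018] yang 15.61 zax [-1.9e-03 -5.0e-04 -1.0e+00] F [ 2.02 -0.26  6.3 ] M [ 0.034 -0.489 -0.131] gap 0.298 gf 43.4 q [ 0.1   0.53  1.58 -0.    1.03 -0.17]
Ftool [-0.79  1.86 -6.3 ]
```

Call:
{"op": "drive_tool", "data": {"plan": [[0,0,0,0,0,2,-1],[0,0,0,0,0,0,-1]]}}

```text
t: 11.4
tcp_pos: [0.5602, 0.1704, 0.2018]
tool_rot: [0.618, 0.786, -0.001, -0.001]
force: [1.9, 0.3, 6.6]
finger_gap: 0.293
gripper_force: 43.4
```

Run:
```python
from h import *
s,R=st(); print('Ftool',(R.T@s['force']).round(2))
im=snap('scene')['image'][:,:,::-1]
cv2.imwrite('pics/c3.png',cv2.resize(im[220:270,285:335],(500,500),interpolation=cv2.INTER_CUBIC))
```

```text
t 11.40 tcp [0.5602 0.1704 0.2018] yang 13.61 zax [-2.2e-03 -3.0e-04 -1.0e+00] F [1.86 0.34 6.57] M [ 0.095 -0.477 -0.087] gap 0.293 gf 43.4 q [ 0.1   0.53  1.58 -0.    1.03 -0.13]
Ftool [-0.1   1.87 -6.58]
```

View pics/c3.png

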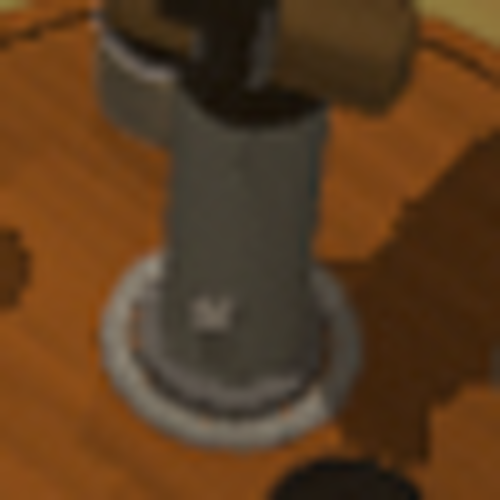

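The crop shows the light button face filling the hole at (212,313), so it has popped out. Now the short upward tug.

Call:
{"op": "drive_tool", "data": {"plan": [[0,0,-0.001,0,0,0,-1],[0,0,-0.001,0,0,0,-1],[0,0,-0.001,0,0,0,-1],[0,0,-0.001,0,0,0,-1],[0,0,-0.001,0,0,0,-1]], "newtons": 60}}

```text
t: 11.95
tcp_pos: [0.5601, 0.1704, 0.2051]
tool_rot: [0.618, 0.786, -0.001, -0.001]
force: [2.9, 1.2, -9.7]
finger_gap: 0.298
gripper_force: 59.3
```

Run:
```python
from h import *
s,R=st(); print('Ftool',(R.T@s['force']).round(2))
```

```text
t 11.95 tcp [0.5601 0.1704 0.2051] yang 13.63 zax [-3.2e-03 -2.0e-04 -1.0e+00] F [ 2.91  1.2  -9.74] M [ 0.269 -0.822  0.051] gap 0.298 gf 59.3 q [ 0.1   0.53  1.58  0.    1.04 -0.13]
Ftool [0.47 3.14 9.73]
```

Call:
{"op": "drive_tool", "data": {"plan": [[0,0,-0.001,0,0,0,-1],[0,0,0,0,0,0,-1]]}}

```text
t: 12.15
tcp_pos: [0.5601, 0.1704, 0.2053]
tool_rot: [0.618, 0.786, -0.001, -0.001]
force: [3.6, 1.6, -14.3]
finger_gap: 0.295
gripper_force: 60.0
```

Call:
{"op": "drive_tool", "data": {"plan": [[0,0,0.002,0,0,0,-1],[0,0,0.002,0,0,0,-1],[0,0,0.001,0,0,0,-1],[0,0,0.0005,0,0,0,-1],[0,0,0,0,0,0,-1]]}}

```text
t: 12.65
tcp_pos: [0.5609, 0.1704, 0.2019]
tool_rot: [0.618, 0.786, -0.0, -0.0]
force: [-0.4, 0.7, -1.0]
finger_gap: 0.294
gripper_force: 61.6
```

Run:
```python
from h import *
s,R=st(); print('Ftool',(R.T@s['force']).round(2))
```

```text
t 12.65 tcp [0.5609 0.1704 0.2019] yang 13.64 zax [-7.e-04 -1.e-04 -1.e+00] F [-0.4   0.66 -0.97] M [0.078 0.159 0.035] gap 0.294 gf 61.6 q [ 0.1   0.53  1.58 -0.    1.03 -0.13]
Ftool [ 0.73 -0.23  0.97]
```

The button held against a 14 N tug, and the handle is down again. I'll settle it, open and retreat.

Call:
{"op": "drive_tool", "data": {"plan": [[0,0,0.0003,0,0,0,-1],[0,0,0,0,0,0,-0.3],[0,0,0,0,0,0,0],[0,0,0,0,0,0,0.3],[0,0,0,0,0,0,0.3],[0,0,-0.015,0,0,0,0.3],[0,0,-0.03,0,0,0,0.3],[0,0,-0.04,0,0,0,0.3],[0,0,-0.04,0,0,0,0.3],[0,0,0,0,0,0,0.3]]}}

```text
t: 13.65
tcp_pos: [0.5647, 0.1709, 0.3328]
tool_rot: [0.618, 0.786, 0.005, 0.005]
force: [2.0, -0.5, -0.3]
finger_gap: 0.652
gripper_force: 0.0
```

Run:
```python
from h import *
st()
s=snap('scene'); im=s['image'][:,:,::-1]
P,_,_=cloud(s); g=P[195:250,285:335]; z=g[...,2]; q=g[(z>.2)&(z<.22)]; print('grip top z',np.median(q[:,2]),len(q))
a=np.hstack([cv2.resize(im[200:270,275:345],(400,400),interpolation=cv2.INTER_CUBIC),cv2.resize(im[140:300,160:360],(400,400))])
cv2.imwrite('pics/c4.png',a)
```

```text
t 13.65 tcp [0.5647 0.1709 0.3328] yang 13.64 zax [ 0.0137  0.0014 -0.9999] F [ 1.96 -0.47 -0.33] M [-0.03   0.011 -0.007] gap 0.652 gf 0.0 q [ 0.1   0.39  1.43 -0.    1.31 -0.13]
grip top z 0.20819039468873374 256
```

View pics/c4.png

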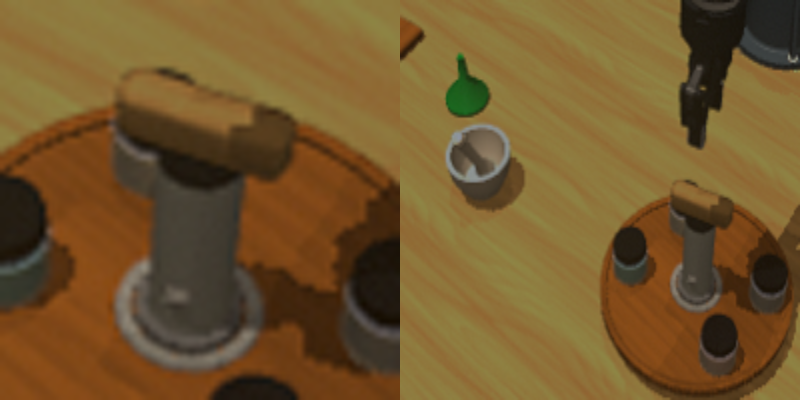

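The handle sits on the hub with its grip top at about 208 mm (209 expected). The button shows in the hole at (175,297) of the left crop, and the jars, mortar and funnel look undisturbed.

Call:
{"op": "drive_tool", "data": {"plan": [[0,0,0,0,0,0,0.3],[0,0,0,0,0,0,0.3],[0,0,0,0,0,0,0.3]]}}

```text
t: 14.0
tcp_pos: [0.5605, 0.1703, 0.3244]
tool_rot: [0.618, 0.786, -0.001, -0.001]
force: [-0.4, 0.2, -0.2]
finger_gap: 0.654
gripper_force: 0.0
```

```bash
python3 -c "
from station import manip
print(manip.sign_off())"
```

```text
the job is handed in; nothing more can be done
None
```

The carry handle is back on the lazy susan: it sits fully down on the hub with the spring button out through the hole, it held against a tug of about 14 N, and I let go and handed the job in at 14 s of the 64 s allowed.

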